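Lock the receipt printer's cover with the slotted key

ROBOT

A 6-joint arm with a two-finger parallel gripper is mounted at the origin on the work surface. World frame = base frame: x ahead of the robot, y to its left, z up, the work surface at z = 0. Lengths are in m, angles in rad, forces in N, time in s.
With the tool pointing down it reaches from about 0.225 to 0.725 m from the base axis. Payload 3.1 kg.
Tool frame: the origin (TCP) lies midway between the tips of the shut fingers; the grasp point (between the pads) lies 19 mm behind it; z points along the fingers, y is the line along which they close (so a half turn about z gives the same grasp; the last joint's range is limited). The gripper opens to 85 mm and grips with 20 to 120 N. Pads are 22 mm wide; open, the fingers measure 114 mm over their backs; the gripper's body (76 mm by 85 mm) begins 54 mm behind the grasp point. The pads swing forward as they close: fully open they stand 13 mm farther back than shut.
Start: joints at [1.168, 0.048, 0.099, 1.622, 0, 1.443], TCP at [0.142, 0.505, 0.231] pointing down, gripper open.
Joint ranges: [-2.91, 2.91], [-0.99, 1.94], [-1.21, 1.42], [-2.12, 2.29], [-1.49, 1.47], [-3.14, 3.14]. Speed limits (rad/s): [2.79, 2.79, 3.14, 3.14, 3.14, 3.14].

INTERFACE

Orientations are given as a rotation vector (axis times angle).
In Python, from rig import * gives the robot as it stands.
- The arm moves only by the tool send_rows, never from a script. Its argument "steps" is a list of rows, each a list of 3 entries, a list of its own where there are three numbers: the turn, a rotation vector about the world's x, y, z in degrees, then the shift along the world's x, y, z in mm, then the opening, from 0 (shut) to 1 (fully open). A call has 1 to 20 rows; each row shifts and turns the commanded pose from where the row before left it; what a row does not reach is not made up. A row lasts 1/10 s, in which the tool goes at most 50 mm and 8.59 degrees, less where a joint would pass 70% of its speed; a pose out of reach is approached as far as the arm can. A call with a gripper value outside its range is refused whole. The fingers move at their own pace and stop on an object; the grip force is fixed at half the most. Time passes only in rows, so rows that do not move let the fingers close. It gives the time, the measured TCP pose, the force, the opening and the grip force at its end, in the units of the state.
- sense(): the state, without advancing time (a new reading comes with each control period).
- camera(name): name is "scene" or "top" or "wrist"; returns the picture (480x640x3 uint8, red, green, blue); there is no depth.
- camera_info(name): a dict with "fov_y" (degrees; the focal length in pixels is half the picture's height over the tangent of half this angle, whatever the lens; pixels are square), "cx", "cy" (the principal point, pixels), "R" (3x3) and "t" (3): a world point X has camera coordinates R X + t. Camera axes: x right, y down, z forward; pixel columns grow to the right and rows downward; lengths in m; the calibration is good to about 2 mm. The wrist camera is an equidistant fisheye: a pixel r from the principal point sees the ray r / f radians off the axis. A picture is of the moment at which its call begins: read the wrist's pose just before it. camera_info takes no time and is no camera call; for the wrist camera it gives the pose at the moment of the call.
- hand_in(): hands the job in; it is judged then, once.
The state is a dict: "time_s": time; "joint_pos": joint angles; "qvel": joint speeds; "tau": joint torques, N m; "tool_pos": TCP position; "tcp_rot": TCP orientation; "wrist_force": force on the tool from outside, world axes, zero at the start; "moment": the same for the moment, N m; "opening": finger opening in m; "gripper_force": force on a finger pad.
Only numpy, scipy, OpenCV 4.12 (cv2) and the standard library are available. Lean on these libraries where they do the work, as an engineer would, in place of code of your own. Each camera call takes 0.05 s, during which the arm holds its last target. There are 200 camera calls.

TASK

The cover of the receipt printer is shut but not locked: take the blade key out of its stand, push its blade down into the slotted lock on top of the printer, and with the lock held pressed in turn it a quarter turn clockwise, until it comes up against its stop; it must spring back up, locked, when you draw the key out. Use only the key on the lock and do not force it (never push or twist hard), then stand the key back in its stand, fully down, let go of it, and leave the other things on the counter where they are.

Things in the scene. Friction and masses are not known exactly. Their poses are not given: they have to be found in the camera images.
- key: Blade key standing blade down in the stand, 83 mm long, 70 g. Origin: middle of the blade's end; z up the key, x along the blade's width, y across it. From the origin: steel blade 16 mm wide, 3 mm thick, to 14 mm; shaft 10 mm across, to 36; black collar disc 30 mm across, 36 to 41; black paddle handle 34 mm wide (x), 13 mm thick (y), 41 to 83. Pinch the paddle across its thickness.
- key_tip (a point): Middle of the key blade's end, the same point and axes as the key's origin. The blade's last 3 mm are only 2 mm thick. Half a turn about z makes no difference to the key.
- key_stand: Grey block 75 x 65 x 44 mm fixed to the counter; origin at the centre of its underside, z up. In the middle of its top a rectangular hole, 24 mm (x) by 15 mm (y), goes right through. Blade and shaft of the key stand in it and the key's collar rests on the block's top: the key's origin is then 8 mm above the counter.
- stand_mouth (a point): Centre of the stand's hole at its top face, 44 mm above the counter; x along the hole's long side.
- printer: White receipt printer, 210 (x) x 160 (y) x 120 mm high, fixed; origin at the centre of its underside, which is 0 to 6 mm below the counter top (sunk in), z up. In its flat top is a round steel lock head 30 mm across, about 3 mm proud, inside a grey ring 59 mm across, 20 mm to the +x side of the top's centre. Two short grey marks beside the ring lie in line with the slot when locked.
- lock_place (a point): Nominal centre of the lock head's top face, fixed on the printer, axes as the printer's. The lock has play in its mounting: the true centre is off by up to 4.5 mm along the printer's x and 2 mm along its y, each time differently, and stays there. Its slot is 21 mm long, 4.4 mm wide, 7 mm deep, flat-floored; the blade has about 0.1 rad of play in it, so the key turns a little further than the lock.
- lock (a joint): Lock angle, rad, growing clockwise seen from above: 0 with the slot along the printer's y, at 1.571 (slot along its x) is a sprung stop (gives from 0.05 N m, 0.1 rad per 0.04 N m more). Starts at 0 to 0.2. Friction 0.03 N m. A lug blocks it beyond about 0.25 unless held pressed in 3.5 mm or more; the head can spring up again only beyond about 1.45; short of that it stays down, not locked.
- lock_press (a joint): How far the lock head is pressed in, m: 0 up, 0.005 at the end of its travel. It is sprung: about 3 N to start it, 8 N at 3.5 mm, 10.5 N at 5 mm. More than 30 N between key and printer, the forces at all their points of contact added up (so twisting counts too), is forcing it.
- spray_can: Aluminium spray can, 58 mm across, 170 mm high, standing loose on the counter; origin at the centre of its underside. Not to be moved.
- bulb_carton: Loose cardboard carton 90 x 60 x 70 mm; origin at the centre of its underside. Not to be moved.
- mug: Loose white mug, 80 mm across, 95 mm high, with a handle; origin at the centre of its underside. Not to be moved.
Things that resemble listed ones, but are neither listed nor needed, are in the scene too. Of the things that look like the key_stand, take the one that is farthest from the robot's base at the start.

How it is judged:
On the way:
1. pressed in by the key, the lock is turned clockwise past 1.45 rad (value of joint lock_press above 0.0015 m and contact force between key and printer above 2 N and value of joint lock above 1.45 rad), for 0.1 s.
At the end, for the whole second after the job is handed in: The lock is turned beyond 1.42 rad and has sprung up (pressed in less than 1.2 mm); the key stands upright (within 0.1 rad) in the stand's hole with its collar within 2.5 mm of the stand's top, its blade's end within 8 mm of the hole's axis, at rest and released (value of joint lock above 1.42 rad and value of joint lock_press below 0.0012 m and horizontal distance between key_tip and stand_mouth below 0.008 m and z of key_tip in the frame of stand_mouth below -0.0335 m and angle between key's own z axis and vertical below 0.1 rad and linear speed of key below 0.02 m/s); the robot touches nothing.
It fails at once if the key is forced on the lock or printer (more than 30 N) (contact force between key and printer above 30 N).
It fails at once if the gripper or arm pushes on the printer or its lock (contact force between any of the fingers, the arm and printer above 3 N).
It fails at once if a bystander is displaced by more than 30 mm (distance of any of spray_can, bulb_carton, mug from where it was at the start of the episode above 0.03 m).
It also fails if it takes over 72 s, if anything falls off the work surface, if the arm or the gripper's body presses on something with over 40 N, if the wrist force passes 120 N, or if a joint passes its speed limit or range.

## Working session

There is one attempt and no reset: what is moved stays moved. The work goes in short steps, Python scripts to look and compute and a tool call to move; the robot and the scene stay as the last step left them, time stands still between calls to the robot, and variables do not carry over. Pictures are saved under pics/ and viewed, at most 14 in all, crops included, and the job is handed in when it is done.

Besides the shell and the picture viewer there is one more tool, called after "Request:" by a JSON object that holds its "op" and its "data", one argument or row to a line. send_rows: Moves the arm, as the interface text tells. Its arguments: {"type":"object","properties":{"steps":{"type":"array"}},"required":["steps"]}

```bash
ls; mkdir -p pics; python3 - <<'E'
from rig import *
import cv2
for n in ["scene","top"]:
    cv2.imwrite(f"pics/{n}0.png",camera(n)[:,:,::-1]); 
    i=camera_info(n); print(n,i)
print(sense())
E
```

```text
pics
scene {'fov_y': 43.85301226289609, 'cx': 324.1876839701828, 'cy': 248.37119554372237, 'R': array([[-0.68020657,  0.73297961, -0.00774058],
       [ 0.49058487,  0.44736677, -0.74778972],
       [-0.54465174, -0.51244889, -0.66389052]]), 't': array([ 0.38695508, -0.19781518,  1.70402261])}
top {'fov_y': 43.34262005729606, 'cx': 315.52842797639624, 'cy': 245.58485059620364, 'R': array([[ 0.0127594 , -0.9998968 ,  0.00660274],
       [-0.98625091, -0.01367278, -0.16468817],
       [ 0.16476145, -0.00441063, -0.98632358]]), 't': array([-0.00218206,  0.55659019,  1.69135556])}
{'time_s': 0.1, 'joint_pos': array([ 1.16820010e+00,  4.87097339e-02,  9.77358286e-02,  1.62199676e+00,
       -7.54601867e-07,  1.44297852e+00]), 'qvel': array([-5.91508854e-04, -8.96556523e-04,  3.01334157e-03, -8.96390796e-05,
        6.16995007e-04, -2.39578596e-03]), 'tau': array([ 3.14386700e-03, -3.39853799e+01,  3.20934570e+01,  1.58342149e-02,
        4.19609751e-05, -5.97901419e-06]), 'tool_pos': array([0.14225186, 0.50478293, 0.23020766]), 'tcp_rot': array([-0.43018614, -3.1114237 ,  0.00329574]), 'wrist_force': array([-0.2624218 , -0.52824373, -0.13198369]), 'moment': array([ 0.04486574,  0.02427295, -0.02763144]), 'gripper_force': 0.0, 'opening': 0.08570471872430463}
```

View pics/top0.png

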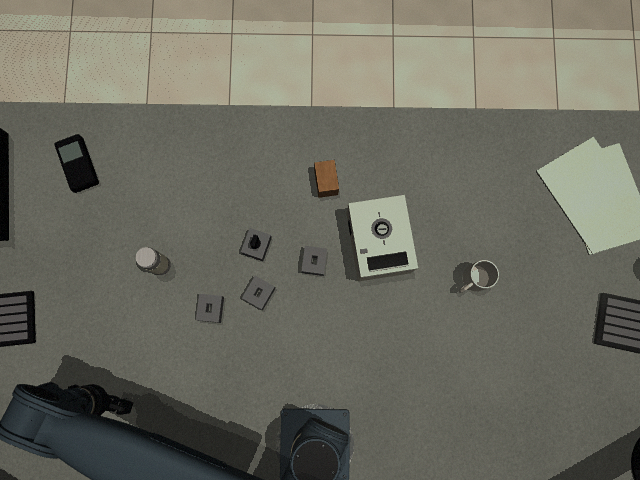

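View pics/scene0.png

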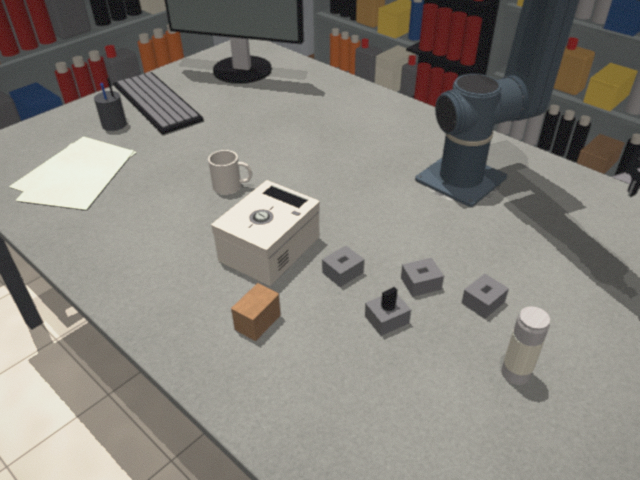

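The top picture shows the keyed stand at about (256,243), which is the farthest of the four. It also shows the printer with its ring at (382,229), marks at (379,214) and (384,243), and the carton at (326,178). The printer's +x therefore points away from the robot. Next I measure these from the top view.

```bash
cat > h.py <<'E'
from rig import *
import numpy as np, cv2
def cast(info,u,v,h,fish=False):
    f=240/np.tan(np.radians(info["fov_y"]/2)); a=np.array([u-info["cx"],v-info["cy"]])
    if fish:
        r=np.hypot(*a); th=r/f; d=np.r_[a/max(r,1e-9)*np.sin(th),np.cos(th)]
    else: d=np.r_[a/f,1]
    R=np.array(info["R"]);t=np.array(info["t"]); c=-R.T@t; d=R.T@d
    return c+d*(h-c[2])/d[2]
E
python3 - <<'E'
from h import *
im=cv2.imread("pics/top0.png"); i=camera_info("top")
g=cv2.cvtColor(im,cv2.COLOR_BGR2GRAY)
m=(g>150).astype(np.uint8); m[:110]=0; m[:,:330]=0;m[:,430:]=0
m=cv2.morphologyEx(m,cv2.MORPH_OPEN,np.ones((3,3)))
c=max(cv2.findContours(m,0,2)[0],key=cv2.contourArea); r=cv2.boxPoints(cv2.minAreaRect(c)); 
P=np.array([cast(i,*p,0.117)[:2] for p in r]); print("printer",r.round(1).tolist(),P.round(4).tolist(),P.mean(0))
for k in range(4):
    d=P[(k+1)%4]-P[k]; print(np.hypot(*d),np.degrees(np.arctan2(d[1],d[0])))
print("ring",cast(i,382,229,.12),"stand",cast(i,255.5,245,.044),"key",cast(i,255,241,.091))
for p in [(312,261),(258,292),(209,308)]: print(cast(i,*p,.044))
cv2.imwrite("pics/crop1.png",np.hstack([cv2.resize(im[215:275,225:285],None,fx=6.6,fy=6.6,interpolation=2),cv2.resize(im[199:259,352:412],None,fx=6.6,fy=6.6,interpolation=2)]))
E
```

```text
printer [[348.1000061035156, 203.1999969482422], [404.79998779296875, 193.5], [417.5, 267.6000061035156], [360.70001220703125, 277.20001220703125]] [[0.6661, -0.0839], [0.6961, -0.2427], [0.4874, -0.2749], [0.4587, -0.1192]] [ 0.577074   -0.18018864]
0.16167725259094254 -79.29461144960545
0.21117075977270533 -171.22662038764895
0.15839351584461608 100.45560578726709
0.21039513512693195 9.661219215866677
ring [ 0.59331588 -0.17780219  0.12      ] stand [0.55624112 0.17804393 0.044     ] key [0.55975573 0.17525178 0.091     ]
[0.51196928 0.01476222 0.044     ]
[0.42092987 0.16700002 0.044     ]
[0.37379682 0.30420092 0.044     ]
```

View pics/crop1.png

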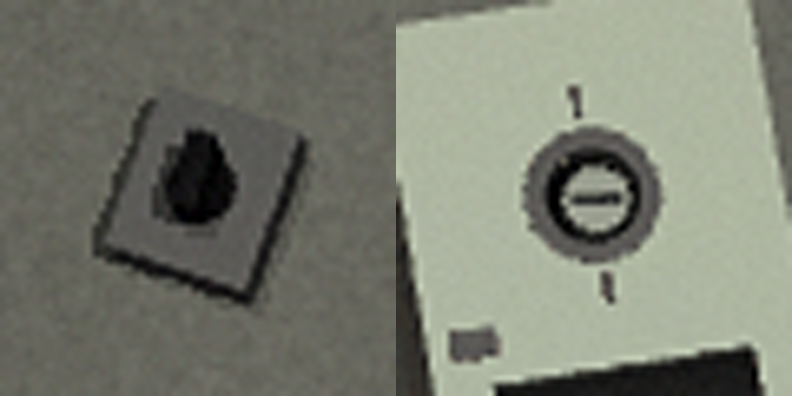

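The left crop shows the stand rotated about 20° with the key's paddle upright. The right crop shows the slot close to image-horizontal, inside the ring. I move toward the key for a wrist view.

Request:
{"op": "send_rows", "data": {
  "steps": [
    [[0,0,0],[35,-32,2],1],
    [[0,0,0],[35,-32,2],1],
    [[0,0,0],[35,-32,2],1],
    [[0,0,0],[35,-32,2],1],
    [[0,0,0],[35,-32,2],1],
    [[0,0,0],[35,-32,2],1],
    [[0,0,0],[35,-32,2],1],
    [[0,0,0],[35,-32,2],1],
    [[0,0,0],[35,-32,2],1],
    [[0,0,0],[35,-32,2],1],
    [[0,0,0],[0,0,0],1],
    [[0,0,0],[0,0,0],1],
    [[0,0,0],[0,0,0],1]
  ]
}}

```text
time_s: 1.4
tool_pos: [0.4917, 0.1857, 0.2509]
tcp_rot: [-0.429, -3.111, 0.0]
wrist_force: [0.4, -0.7, -0.6]
opening: 0.0854
gripper_force: 0.0
```

```bash
python3 - <<'E'
from h import *
s=sense(); print(s["time_s"],s["tool_pos"],s["tcp_rot"],s["joint_pos"])
i=camera_info("wrist"); im=camera("wrist")[:,:,::-1]; cv2.imwrite("pics/w1.png",im)
import pickle; pickle.dump(i,open("w1.pkl","wb")); print(i, -i["R"].T@i["t"])
E
```

```text
1.4 [0.49169928 0.1857244  0.25089868] [-4.29273344e-01 -3.11072412e+00  1.38359644e-04] [2.33270526e-01 5.69439711e-02 1.47602869e-01 1.66278175e+00
 4.20590647e-04 5.07533796e-01]
{'fov_y': 65.70646984690485, 'cx': 320.7665149644135, 'cy': 241.08252860997501, 'R': array([[ 2.71809237e-01,  9.62351147e-01,  9.85715399e-05],
       [ 9.27414175e-01, -2.61968883e-01,  2.66974255e-01],
       [ 2.56948803e-01, -7.24746518e-02, -9.63703656e-01]]), 't': array([-0.31390762, -0.44658241,  0.28372342])} [0.42658746 0.20566141 0.39268224]
```

View pics/w1.png

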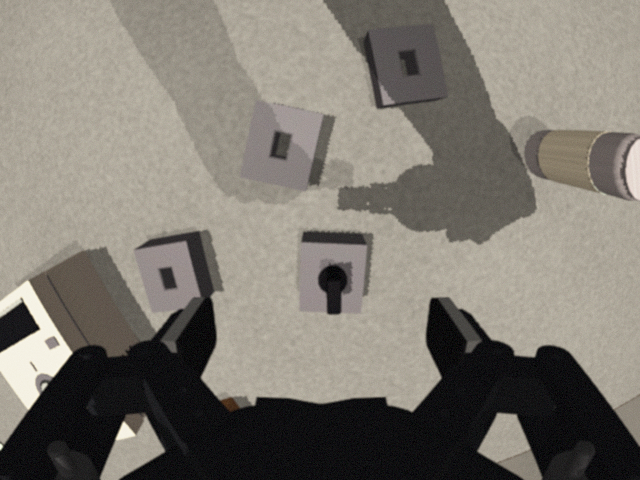

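The wrist view shows the keyed stand's top face with corners near (301,246), (367,246), (362,313) and (299,310). The paddle lies along image-vertical near (334,293), so its thickness already lines up with the closing direction. I measure the corners and the key.

```bash
python3 - <<'E'
from h import *
import pickle; i=pickle.load(open("w1.pkl","rb")); im=cv2.imread("pics/w1.png")
for p in [(310,260),(280,280),(390,290),(355,300),(334,240),(334,300),(345,275)]: print(p,im[p[1],p[0]])
hsv=im.astype(int); d=hsv[:,:,2]-hsv[:,:,0]  # R-B
print(d[280,270:380:4], im[280,270:380:4].mean(1).astype(int))
print(im[225:325:3,310].mean(1).astype(int), d[225:325:3,310])
E
```

```text
(310, 260) [148 146 158]
(280, 280) [158 168 175]
(390, 290) [151 163 172]
(355, 300) [139 143 151]
(334, 240) [40 44 46]
(334, 300) [21 21 20]
(345, 275) [26 28 26]
[20 20 17 22 19 17 20 18  9 10 10 12  1  4 -2  3 -2  1  1  6  8  8 13  9
  9 15 18 23] [166 170 163 172 167 172 167 139 150 146 146 149  80  17  20  16  15  21
  14  30  84 143 142 142  94 148 159 155]
[167 159  82  45  43  44 136 147 147 147 150 148 141 150 142 142 146 145
 150 142 145 147 144 145 140 141 146 144 143 162 166 161 165 163] [16 22  4  8  3  8 10  8 10  8 11 12  7 14 10 12  8  9 12 11 11 13  9 11
 13 12  8 10 15 17 20 20 21 21]
```

```bash
cat >> h.py <<'E'
def stand_top(im,i,box):
    x0,y0,x1,y1=box; b=cv2.GaussianBlur(im,(5,5),0).astype(int); g=b.mean(2)
    m=((b[:,:,1]-b[:,:,0]<6)&(g>100)).astype(np.uint8); k=np.zeros_like(m); k[y0:y1,x0:x1]=m[y0:y1,x0:x1]
    k=cv2.morphologyEx(k,cv2.MORPH_OPEN,np.ones((3,3)))
    c=cv2.convexHull(max(cv2.findContours(k,0,1)[0],key=cv2.contourArea))[:,0]
    P=np.array([cast(i,*p,.044,True)[:2] for p in c.astype(float)])
    (cx,cy),wh,a=cv2.minAreaRect((P*1000).astype(np.float32)); return (cx,cy),wh,a
E
python3 - <<'E'
from h import *
import pickle; i=pickle.load(open("w1.pkl","rb")); im=cv2.imread("pics/w1.png")
print(stand_top(im,i,(290,225,378,325)))
g=cv2.cvtColor(im,cv2.COLOR_BGR2GRAY)
k=np.zeros_like(g); k[262:330,315:350]=(g[262:330,315:350]<75)
for v in range(262,322,4):
    x=np.flatnonzero(k[v]); print(v,x.min() if len(x) else None,x.max() if len(x) else None)
rows=[]
for v in (300,305,309):
    x=np.flatnonzero(k[v]); rows.append(cast(i,x.mean(),v,.091,True)[:2]); print(v,x.min(),x.max(),rows[-1])
b=np.flatnonzero(k[:,334]).max(); print(b,cast(i,334,b,.091,True))
# pads-centre direction check
print("collar",[cast(i,u,v,.049,True)[:2] for u,v in((319,280),(348,280))])
E
```

```text
((560.3260498046875, 180.0908203125), (65.95213317871094, 73.85396575927734), 71.24517059326172)
262 None None
266 327 341
270 322 344
274 320 346
278 319 347
282 319 347
286 320 346
290 323 343
294 327 340
298 327 340
302 327 340
306 327 340
310 327 340
314 None None
318 None None
300 327 340 [0.56241632 0.17909371]
305 327 340 [0.56718718 0.17781134]
309 327 340 [0.57104806 0.1767746 ]
313 [0.57507482 0.17616173 0.091     ]
collar [array([0.55629753, 0.16724   ]), array([0.5642029 , 0.19495258])]
```

Request:
{"op": "send_rows", "data": {
  "steps": [
    [[0,0,0],[34,-2,-10],1],
    [[0,0,0],[34.5,-3,-20],1],
    [[0,0,0],[0,0,-40],1],
    [[0,0,0],[0,0,-40],1],
    [[0,0,0],[0,0,-30],1],
    [[0,0,0],[0,0,-25],1],
    [[0,0,0],[0,0,-20],1],
    [[0,0,0],[0,0,-10],1],
    [[0,0,0],[0,0,0],1],
    [[0,0,0],[0,0,0],1]
  ]
}}

```text
time_s: 2.45
tool_pos: [0.5612, 0.181, 0.0574]
tcp_rot: [0.428, 3.111, 0.001]
wrist_force: [0.6, -0.1, 0.4]
opening: 0.0853
gripper_force: 0.0
```

```bash
python3 - <<'E'
from h import *
s=sense(); print(s["time_s"],s["tool_pos"],s["tcp_rot"],s["wrist_force"],s["moment"])
i=camera_info("wrist"); im=camera("wrist")[:,:,::-1]; cv2.imwrite("pics/w2.png",im)
E
```

```text
2.45 [0.5611802  0.18104155 0.05737188] [4.28324783e-01 3.11095406e+00 7.09173738e-04] [ 0.63619353 -0.11383748  0.41533237] [ 0.01610218 -0.05420198  0.02944994]
```

View pics/w2.png

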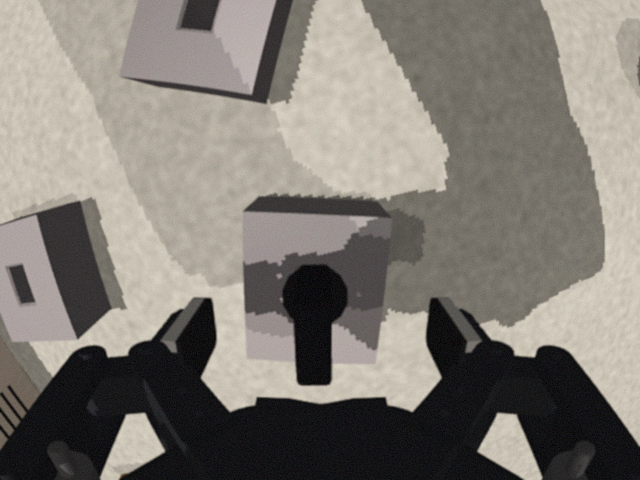

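```bash
python3 - <<'E'
from h import *
i=camera_info("wrist")
T=sense()["tool_pos"]; 
e=np.array([.9625,-.2714]); n=np.array([.2714,.9625])
for lab,u,v,z in [("paddle far edge",314,384,.091),("collarL",283,294,.049),("collarR",347,294,.049),("collar near",315,264,.049),("pad L edge",297,350,.091),("pad R",331,350,.091)]:
    p=cast(i,u,v,z,True)[:2]-T[:2]; print(lab,(p@e*1000).round(1),(p@n*1000).round(1))
E
```

```text
paddle far edge 15.4 -1.0
collarL -1.9 -15.2
collarR -2.0 13.1
collar near -16.1 -1.0
pad L edge 0.6 -6.7
pad R 0.5 4.9
```

The paddle sits between the open pads. The key's axis is about 1.5 mm toward −e and 1 mm toward −n from the TCP. I shift by that much and close.

Request:
{"op": "send_rows", "data": {
  "steps": [
    [[0,0,0],[-1.5,-0.5,-1.5],1],
    [[0,0,0],[0,0,0],0.5],
    [[0,0,0],[0,0,0],0],
    [[0,0,0],[0,0,0],0],
    [[0,0,0],[0,0,0],0],
    [[0,0,0],[0,0,0],0],
    [[0,0,0],[0,0,0],0],
    [[0,0,0],[0,0,0],0],
    [[0,0,0],[0,0,0],0],
    [[0,0,0],[0,0,0],0]
  ]
}}

```text
time_s: 3.5
tool_pos: [0.5596, 0.1798, 0.0549]
tcp_rot: [0.43, 3.112, 0.0]
wrist_force: [0.5, 0.0, 1.2]
opening: 0.0124
gripper_force: 58.4
```

Gripped: 58 N, 12.4 mm opening. I lift the key, turn it +106° and go above the printer.

Request:
{"op": "send_rows", "data": {
  "steps": [
    [[0,0,0],[0,0,10],0],
    [[0,0,0],[0,0,25],0],
    [[0,0,0],[0,0,35],0],
    [[0,0,0],[0,0,35],0],
    [[0,0,0],[0,0,35],0],
    [[0,0,8],[3,-25,0],0],
    [[0,0,8],[3,-25,0],0],
    [[0,0,8],[3,-25,0],0],
    [[0,0,8],[3,-25,0],0],
    [[0,0,8],[3,-25,0],0],
    [[0,0,8],[3,-25,0],0],
    [[0,0,8],[3,-25,0],0],
    [[0,0,8],[3,-25,0],0],
    [[0,0,8],[3,-25,0],0],
    [[0,0,8],[3,-25,0],0],
    [[0,0,8],[3,-25,0],0],
    [[0,0,8],[0,-25,0],0],
    [[0,0,8],[0,-28,0],0],
    [[0,0,2],[0,0,-8],0],
    [[0,0,0],[0,0,0],0]
  ]
}}

```text
time_s: 5.5
tool_pos: [0.5916, -0.1489, 0.1859]
tcp_rot: [2.224, -2.218, -0.004]
wrist_force: [-1.0, 0.4, -0.6]
opening: 0.0125
gripper_force: 58.4
```

```bash
python3 - <<'E'
from h import *
import pickle
s=sense(); print(s["time_s"],s["tool_pos"],s["tcp_rot"],s["joint_pos"],s["wrist_force"],s["moment"])
i=camera_info("wrist"); im=camera("wrist")[:,:,::-1]; cv2.imwrite("pics/w3.png",im); pickle.dump((i,s),open("w3.pkl","wb"))
E
```

```text
5.5 [ 0.59164012 -0.14887049  0.18587829] [ 2.22377059 -2.21802123 -0.00354891] [-3.56508684e-01  2.69212615e-01  2.57037429e-01  1.56099556e+00
  2.39276014e-04 -1.92989405e+00] [-0.97047374  0.38327525 -0.55122828] [ 0.09137232  0.04202358 -0.05764381]
```

View pics/w3.png

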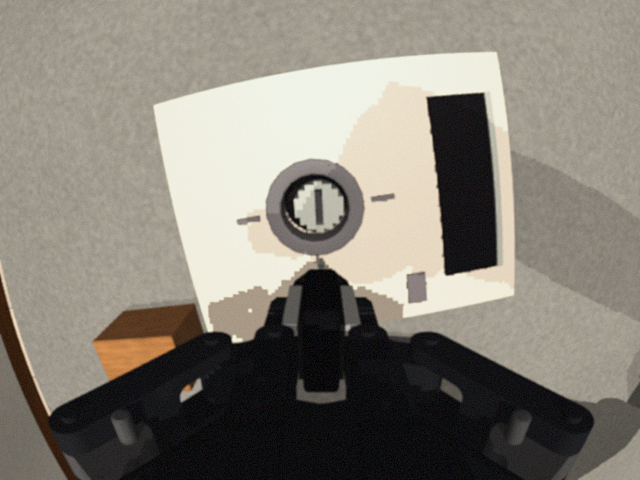

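The wrist view shows the ring centred near (315,206) and the slot vertical at x≈319 (v 190–224). The marks are near (248,220) and (383,198), and the blade tip shows at (321,258). I zoom in and measure.

```bash
cat >> h.py <<'E'
def slot(im,i,c,h,rad=20):
    g=cv2.cvtColor(im,cv2.COLOR_BGR2GRAY); yy,xx=np.mgrid[:480,:640]
    m=((np.hypot(xx-c[0],yy-c[1])<rad)&(g<115)).astype(np.uint8)
    n,L,st,ce=cv2.connectedComponentsWithStats(m); k=min(range(1,n),key=lambda k:np.hypot(*(ce[k]-c))+(100 if st[k][4]<30 else 0))
    ys,xs=np.nonzero(L==k); P=np.array([cast(i,x,y,h,True)[:2] for x,y in zip(xs,ys)])
    mid=P.mean(0); w,V=np.linalg.eigh(np.cov((P-mid).T)); d=V[:,1]
    return (xs.mean(),ys.mean()),mid,np.degrees(np.arctan2(d[1],d[0]))%180,np.sqrt(12*w)*1000
E
python3 - <<'E'
from h import *
import pickle; i,s=pickle.load(open("w3.pkl","rb")); im=cv2.imread("pics/w3.png")
T=s["tool_pos"]
for h in (.117,.120,.123): print(h,slot(im,i,(319,207),h,21))
a=cast(i,248,220,.117,True);b=cast(i,383,198,.117,True); print("marks",a,b,np.degrees(np.arctan2(*(a-b)[:2][::-1])),(a+b)/2)
hull=[cast(i,u,v,.117,True)[:2] for u,v in((267,206),(363,206),(315,159))]; print("ring dia",np.hypot(*(hull[0]-hull[1])),(hull[0]+hull[1])/2)
print("tip pred z",T[2]-.047)
for u,v in ((321,258),(321,268)): print(cast(i,u,v,T[2]-.047,True)-T)
cv2.imwrite("pics/crop2.png",cv2.resize(im[150:300,240:400],None,fx=4,fy=4,interpolation=0))
E
```

```text
0.117 ((np.float64(318.4686192468619), np.float64(206.10460251046024)), array([ 0.59309965, -0.17737011]), np.float64(92.53895857015357), array([ 3.91667019, 20.56029579]))
0.12 ((np.float64(318.4686192468619), np.float64(206.10460251046024)), array([ 0.59309151, -0.17791788]), np.float64(92.53895857015355), array([ 3.86084052, 20.26722171]))
0.123 ((np.float64(318.4686192468619), np.float64(206.10460251046024)), array([ 0.59308337, -0.17846565]), np.float64(92.5389585701536), array([ 3.80501085, 19.97414763]))
marks [ 0.63446072 -0.16933354  0.117     ] [ 0.55582898 -0.18240041  0.117     ] 9.435081726207036 [ 0.59514485 -0.17586698  0.117     ]
ring dia 0.05548689811223969 [ 0.59513749 -0.17757451]
tip pred z 0.13887829454855272
[ 4.71823133e-05 -4.41285040e-03 -4.70000000e-02]
[ 3.68371861e-05  1.27112949e-03 -4.70000000e-02]
```

View pics/crop2.png

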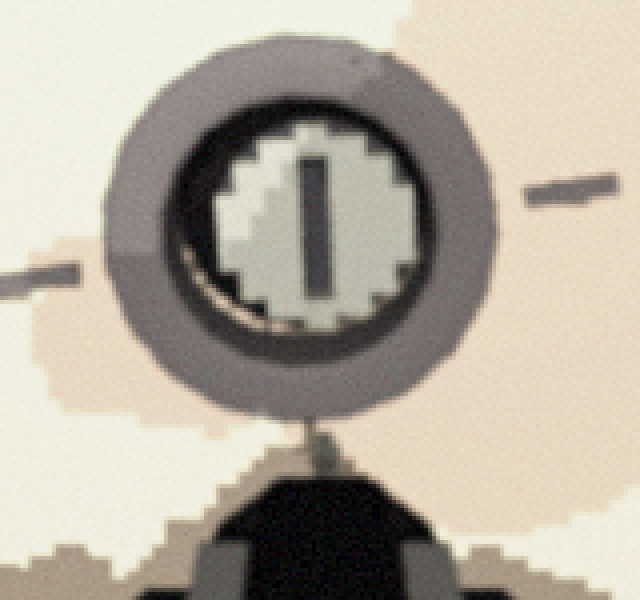

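The blade tip lies under the TCP laterally. The slot centre is at about (0.5931, −0.1773) at 92.5°, and the key is at 90.2°. I align and descend to just above contact.

Request:
{"op": "send_rows", "data": {
  "steps": [
    [[0,0,2.4],[1.5,-9.5,0],0],
    [[0,0,0],[0,-10,0],0],
    [[0,0,0],[0,-9,0],0],
    [[0,0,0],[0,0,-7],0],
    [[0,0,0],[0,0,-7],0],
    [[0,0,0],[0,0,-3],0],
    [[0,0,0],[0,0,0],0],
    [[0,0,0],[0,0,0],0]
  ]
}}

```text
time_s: 6.35
tool_pos: [0.5938, -0.1763, 0.1695]
tcp_rot: [2.273, -2.169, -0.001]
wrist_force: [0.7, -0.6, -0.1]
opening: 0.0125
gripper_force: 58.4
```

```bash
python3 - <<'E'
from h import *
import pickle
s=sense(); print(s["time_s"],s["tool_pos"],s["tcp_rot"],s["wrist_force"],s["moment"])
i=camera_info("wrist"); im=camera("wrist")[:,:,::-1]; cv2.imwrite("pics/w4.png",im); pickle.dump((i,s),open("w4.pkl","wb"))
cv2.imwrite("pics/crop3.png",cv2.resize(im[200:350,240:400],None,fx=4,fy=4,interpolation=0))
E
```

```text
6.35 [ 0.59379261 -0.17629672  0.16952852] [ 2.27254749e+00 -2.16893468e+00 -9.93592421e-04] [ 0.70399795 -0.56011424 -0.12767952] [ 0.01870786 -0.0034117  -0.03210631]
```

View pics/crop3.png

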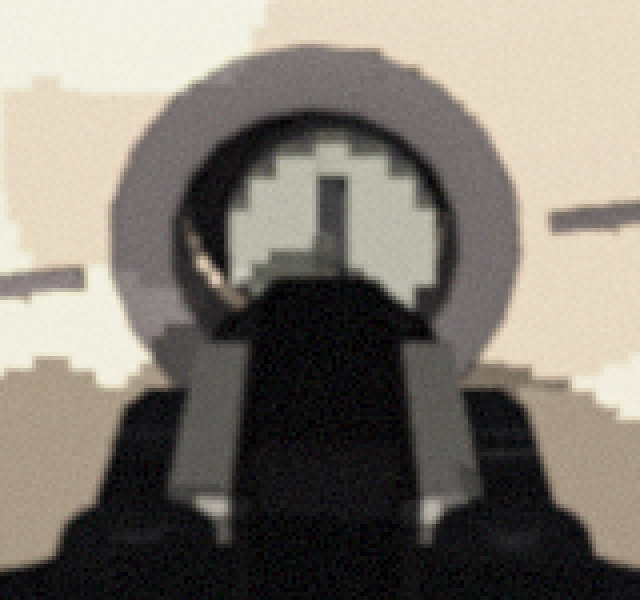

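```bash
python3 - <<'E'
from h import *
import pickle; i,s=pickle.load(open("w4.pkl","rb")); T=s["tool_pos"]; im=cv2.imread("pics/w4.png")
for c,v in ((333,190),(333,220)): print(cast(i,240+c/4,200+v/4,.116,True)-T)
for c,v in ((322,260),(321,240)): print("tip",cast(i,240+c/4,200+v/4,T[2]-.047,True)-T)
print("far slot end",cast(i,323.2,200+178/4,.116,True)-T)
g=cv2.cvtColor(im,cv2.COLOR_BGR2GRAY)
for v in range(244,274,2): print(v,g[v,308:336])
s=sense();print(s["tool_pos"])
E
```

```text
[-0.00068974 -0.00841725 -0.05352852]
[-0.00089514 -0.00410303 -0.05352852]
tip [ 0.00046497 -0.0004875  -0.047     ]
tip [ 0.00072758 -0.00331719 -0.047     ]
far slot end [-0.00058107 -0.01012693 -0.05352852]
244 [140 167 179 185 188 185 187 185 184 184 173 125  94  87  88  90  87  94
 120 158 185 187 184 183 186 189 187 183]
246 [190 183 187 182 183 185 185 179 187 187 169 120  73  62  62  62  53  47
  99 157 183 187 187 188 185 186 185 185]
248 [186 186 180 188 184 182 183 185 186 189 168 118  72  61  68  62  63  68
 109 156 183 186 188 183 184 185 187 184]
250 [185 180 182 178 184 185 189 183 186 183 174 117  74  65  68  67  68  79
 114 158 183 184 185 188 184 186 187 181]
252 [185 185 181 186 186 186 183 188 184 188 173 122  74  65  72  65  66  76
 109 157 183 185 185 184 182 182 186 186]
254 [185 183 185 183 183 181 182 187 187 187 171 119  69  65  67  66  64  80
 114 163 182 185 188 183 185 185 185 184]
256 [187 183 183 182 182 183 186 184 187 187 168 120  73  63  71  63  67  78
 115 156 184 183 187 181 184 186 184 186]
258 [185 185 186 182 184 188 180 183 183 179 158 116  95
[... 205 characters left out ...]
6 145 141 147 146 130 106  90  84  91  87  79  76  77
 112 155 179 188 187 185 185 182 188 185]
264 [ 91  97  91  96  91  97 100  94  94  91  82  68  71  74  76  76  71  72
 110 152 184 183 188 186 186 183 184 185]
266 [105  98  94  93  97  99 100  95  96  92  80  73  72  73  66  63  52  58
  86 131 158 167 166 179 180 186 182 182]
268 [ 91  87  85  82  82  81  84  80  78  80  76  73  70  75  79  65  54  35
  48  73  78  87 100 144 169 173 181 182]
270 [ 39  27  24  20  12  21  23  20  19  22  21  13  13  17  14  17  15  11
  13  20  19  11  18  44  56  72 104 145]
272 [ 9 13  7 14 17 14  9 16 18 13 10  6 15 12  9  4 13  4 14 16  8 17 11  5
  3  5 24 54]
[ 0.59398042 -0.17644889  0.16987351]
```

```bash
python3 - <<'E'
from h import *
import pickle
for n,v0,v1 in (("w3",268.5,256),("w4",269.5,257.5)):
    i,s=pickle.load(open(n+".pkl","rb")); T=s["tool_pos"]
    for z in(-.006,-.011): print(n,"collar",z,(cast(i,321,v0,T[2]+z,True)-T)[:2]*1000)
    print("blade",(cast(i,321,v1,T[2]-.047,True)-T)[:2]*1000)
g=cv2.cvtColor(cv2.imread("pics/w3.png"),cv2.COLOR_BGR2GRAY)
for v in range(250,274,2): print(v,g[v,310:332])
E
```

```text
w3 collar -0.006 [  0.22156551 -13.33141188]
w3 collar -0.011 [  0.19897376 -11.51560979]
blade [ 0.04922154 -5.53723702]
w4 collar -0.006 [  0.85594752 -12.88844459]
w4 collar -0.011 [  0.76110723 -11.06357233]
blade [ 0.39106977 -4.74345667]
250 [112 112 110 112 114 114 113 109 113 112 116 111 110 111 112 115 112 107
 113 111 105 105]
252 [104 110 107 112 105 107 104 110 113 106 110 112 109 103 109 104 102 107
 110 124 132 150]
254 [121 109 116 118 115 113  92  90  98 122 132 139 142 143 149 152 160 166
 191 198 209 217]
256 [215 198 202 207 203 185 132 111 136 177 204 203 205 213 216 215 218 220
 220 220 220 221]
258 [232 223 218 218 215 202 149 118 122 130 128 133 153 190 213 216 221 215
 217 219 218 217]
260 [229 228 228 221 209 189 143 117 106  98  88  87 109 143 187 207 218 220
 219 216 219 215]
262 [168 170 162 152 137 132 118 109 100  99  91  89  90 100 130 178 214 219
 218 220 223 217]
264 [157 157 155 157 153 154 146 121  92  82  77  80  84  89 107 145 177 184
 198 216 220 219]
266 [159 162 157 160 159 160 151 132  98  77  69  72  65  80 101 115 117 122
 159 202 222 219]
268 [140 136 134 135 137 138 139 124 101  76  73  70  80  81  91  98 102 102
 115 132 140 155]
270 [38 26 17 30 23 24 28 19 19 17 15  9 13 15 19 23 11 19 16 19 21 38]
272 [ 4 14  4  4  4  4  5 15  7 18  6  4  7 13  8  6  0 13 15  1  9  8]
```

Relative to the blade in the same picture, the slot centre lies about 1.2 mm toward −x and 2.5–3 mm toward −y. I correct for that and descend gently.

Request:
{"op": "send_rows", "data": {
  "steps": [
    [[0,0,0],[-1.2,-2.6,0],0],
    [[0,0,0],[0,0,-2],0],
    [[0,0,0],[0,0,-2],0],
    [[0,0,0],[0,0,-1],0],
    [[0,0,0],[0,0,-1],0],
    [[0,0,0],[0,0,-1],0],
    [[0,0,0],[0,0,0],0]
  ]
}}

```text
time_s: 7.1
tool_pos: [0.5927, -0.1792, 0.1626]
tcp_rot: [2.272, -2.169, -0.001]
wrist_force: [-0.1, 0.1, -1.3]
opening: 0.0123
gripper_force: 58.4
```

Request:
{"op": "send_rows", "data": {
  "steps": [
    [[0,0,0],[0,0,-1],0],
    [[0,0,0],[0,0,0],0]
  ]
}}

```text
time_s: 7.3
tool_pos: [0.5927, -0.1793, 0.1617]
tcp_rot: [2.272, -2.169, -0.0]
wrist_force: [-0.3, -0.5, 0.4]
opening: 0.0125
gripper_force: 58.4
```

Request:
{"op": "send_rows", "data": {
  "steps": [
    [[0,0,0],[0,0,-1],0],
    [[0,0,0],[0,0,0],0]
  ]
}}

```text
time_s: 7.5
tool_pos: [0.5927, -0.1793, 0.1607]
tcp_rot: [2.272, -2.169, -0.0]
wrist_force: [-1.1, -0.9, -0.5]
opening: 0.0124
gripper_force: 58.4
```

Request:
{"op": "send_rows", "data": {
  "steps": [
    [[0,0,0],[0,0,-1],0],
    [[0,0,0],[0,0,0],0]
  ]
}}

```text
time_s: 7.7
tool_pos: [0.5927, -0.1793, 0.1596]
tcp_rot: [2.272, -2.169, -0.0]
wrist_force: [0.6, -0.1, -0.9]
opening: 0.0121
gripper_force: 58.4
```

There is no contact with the tip at z≈0.113, so the blade is in the slot. I go on down.

Request:
{"op": "send_rows", "data": {
  "steps": [
    [[0,0,0],[0,0,-1],0],
    [[0,0,0],[0,0,-1],0],
    [[0,0,0],[0,0,0],0]
  ]
}}

```text
time_s: 8.0
tool_pos: [0.5929, -0.1793, 0.1585]
tcp_rot: [-2.272, 2.169, -0.001]
wrist_force: [-0.3, 0.1, 1.9]
opening: 0.0123
gripper_force: 58.9
```

Request:
{"op": "send_rows", "data": {
  "steps": [
    [[0,0,0],[0,0,-1],0],
    [[0,0,0],[0,0,0],0]
  ]
}}

```text
time_s: 8.2
tool_pos: [0.5929, -0.1794, 0.1574]
tcp_rot: [-2.272, 2.169, -0.001]
wrist_force: [-0.5, 1.3, 3.4]
opening: 0.0126
gripper_force: 59.0
```

Request:
{"op": "send_rows", "data": {
  "steps": [
    [[0,0,0],[0,0,-1],0],
    [[0,0,0],[0,0,0],0]
  ]
}}

```text
time_s: 8.4
tool_pos: [0.5929, -0.1794, 0.1564]
tcp_rot: [-2.272, 2.169, -0.001]
wrist_force: [-1.3, -0.0, 5.7]
opening: 0.0118
gripper_force: 59.2
```

Request:
{"op": "send_rows", "data": {
  "steps": [
    [[0,0,0],[0,0,-1],0],
    [[0,0,0],[0,0,0],0]
  ]
}}

```text
time_s: 8.6
tool_pos: [0.5929, -0.1794, 0.1557]
tcp_rot: [-2.272, 2.169, -0.002]
wrist_force: [-2.3, 1.0, 6.8]
opening: 0.0125
gripper_force: 59.4
```

Contact began at TCP z≈0.158, and the force of 6.8 N matches about 2.6 mm of press. I press on to about 4 mm.

Request:
{"op": "send_rows", "data": {
  "steps": [
    [[0,0,0],[0,0,-1],0],
    [[0,0,0],[0,0,-0.5],0],
    [[0,0,0],[0,0,0],0]
  ]
}}

```text
time_s: 8.9
tool_pos: [0.593, -0.1794, 0.1547]
tcp_rot: [-2.272, 2.169, -0.002]
wrist_force: [-1.9, 1.0, 7.6]
opening: 0.0123
gripper_force: 59.7
```

```bash
cat > st.py <<'E'
from rig import *
import numpy as np
from scipy.spatial.transform import Rotation as R
s=sense(); x=-R.from_rotvec(s["tcp_rot"]).as_matrix()[:,0]
print(s["time_s"],s["tool_pos"].round(4),"F",s["wrist_force"].round(1),"M",s["moment"].round(3),"yaw",np.degrees(np.arctan2(x[1],x[0])).round(2),"q6",s["joint_pos"][5].round(3))
E
python3 st.py
```

```text
8.9 [ 0.593  -0.1794  0.1547] F [-1.9  1.   7.6] M [ 0.232  0.61  -0.045] yaw 92.65 q6 -2.019
```

Request:
{"op": "send_rows", "data": {
  "steps": [
    [[0,0,0],[-0.4,0,-1],0],
    [[0,0,0],[0,0,0],0],
    [[0,0,0],[0,0,0],0]
  ]
}}

```text
time_s: 9.2
tool_pos: [0.5929, -0.1794, 0.1543]
tcp_rot: [-2.272, 2.169, -0.004]
wrist_force: [-1.8, 0.8, 8.4]
opening: 0.0124
gripper_force: 59.9
```

```bash
python3 st.py
```

```text
9.2 [ 0.5929 -0.1794  0.1543] F [-1.8  0.8  8.4] M [0.263 0.553 0.007] yaw 92.66 q6 -2.019
```

Request:
{"op": "send_rows", "data": {
  "steps": [
    [[0,0,0],[0,0,-0.6],0],
    [[0,0,-4],[-0.2,0,0],0],
    [[0,0,-4],[-0.2,0,0],0],
    [[0,0,-4],[-0.1,0,0],0],
    [[0,0,0],[0,0,0],0],
    [[0,0,0],[0,0,0],0]
  ]
}}

```text
time_s: 9.8
tool_pos: [0.5929, -0.1795, 0.154]
tcp_rot: [-2.032, 2.393, -0.005]
wrist_force: [-1.5, 1.0, 9.3]
opening: 0.0123
gripper_force: 59.8
```

```bash
python3 st.py
```

```text
9.8 [ 0.5929 -0.1795  0.154 ] F [-1.5  1.   9.3] M [0.198 0.343 0.034] yaw 80.66 q6 -1.81
```

Request:
{"op": "send_rows", "data": {
  "steps": [
    [[0,0,-4],[-0.3,0,-0.2],0],
    [[0,0,-4],[-0.2,0.1,0],0],
    [[0,0,-4],[-0.2,0.1,0],0],
    [[0,0,-4],[-0.2,0.1,0],0],
    [[0,0,-4],[-0.2,0.1,0],0],
    [[0,0,0],[0,0,0],0],
    [[0,0,0],[0,0,0],0]
  ]
}}

```text
time_s: 10.5
tool_pos: [0.5925, -0.1795, 0.1541]
tcp_rot: [-1.585, 2.708, -0.007]
wrist_force: [-1.0, 0.3, 8.0]
opening: 0.0126
gripper_force: 59.8
```

```bash
python3 st.py
```

```text
10.5 [ 0.5925 -0.1795  0.1541] F [-1.   0.3  8. ] M [0.081 0.057 0.024] yaw 60.66 q6 -1.461
```

Request:
{"op": "send_rows", "data": {
  "steps": [
    [[0,0,-4],[-0.2,0.1,-0.5],0],
    [[0,0,-4],[-0.2,0.1,0],0],
    [[0,0,-4],[-0.1,0.1,0],0],
    [[0,0,-4],[-0.2,0.1,0],0],
    [[0,0,-4],[-0.1,0.1,0],0],
    [[0,0,0],[0,0,0],0],
    [[0,0,0],[0,0,0],0]
  ]
}}

```text
time_s: 11.2
tool_pos: [0.5922, -0.1792, 0.1539]
tcp_rot: [-1.09, 2.941, -0.007]
wrist_force: [-0.4, 0.1, 9.1]
opening: 0.0123
gripper_force: 59.9
```

```bash
python3 st.py
```

```text
11.2 [ 0.5922 -0.1792  0.1539] F [-0.4  0.1  9.1] M [ 0.009 -0.065  0.037] yaw 40.66 q6 -1.112
```

Request:
{"op": "send_rows", "data": {
  "steps": [
    [[0,0,-4],[-0.1,0.1,0],0],
    [[0,0,-4],[-0.1,0.2,0],0],
    [[0,0,-4],[-0.1,0.1,0],0],
    [[0,0,-4],[-0.1,0.2,0],0],
    [[0,0,-4],[0,0.1,0],0],
    [[0,0,0],[0,0,0],0],
    [[0,0,0],[0,0,0],0]
  ]
}}

```text
time_s: 11.9
tool_pos: [0.5919, -0.1789, 0.154]
tcp_rot: [-0.562, 3.085, -0.007]
wrist_force: [-0.2, 0.3, 9.4]
opening: 0.0123
gripper_force: 59.8
```

```bash
python3 st.py
```

```text
11.9 [ 0.5919 -0.1789  0.154 ] F [-0.2  0.3  9.4] M [-0.119 -0.179 -0.038] yaw 20.65 q6 -0.762
```

Request:
{"op": "send_rows", "data": {
  "steps": [
    [[0,0,-4],[-0.1,0.1,0],0],
    [[0,0,-4],[0,0.2,0],0],
    [[0,0,-4],[0,0.2,0],0],
    [[0,0,-2],[0,0.1,0],0],
    [[0,0,0],[0,0,0],0],
    [[0,0,0],[0,0,0],0]
  ]
}}

```text
time_s: 12.5
tool_pos: [0.5919, -0.1786, 0.1541]
tcp_rot: [-0.182, 3.13, -0.007]
wrist_force: [0.5, -0.8, 8.8]
opening: 0.012
gripper_force: 59.8
```

```bash
python3 st.py; for k in 1 2 3; do python3 -c "
from rig import *
camera('top'); print(sense()['moment'].round(3),sense()['wrist_force'].round(1))"; done
```

```text
12.5 [ 0.5919 -0.1786  0.1541] F [ 0.5 -0.8  8.8] M [-0.312 -0.151  0.023] yaw 6.64 q6 -0.517
[-0.34  -0.218  0.009] [ 0.4 -1.3  8.4]
[-0.274 -0.201  0.012] [ 1.3 -1.5  8.7]
[-0.316 -0.208  0.038] [ 0.8 -0.8  8.4]
```

Request:
{"op": "send_rows", "data": {
  "steps": [
    [[0,0,-1.5],[0,0,0],0],
    [[0,0,-1.5],[0,0,0],0],
    [[0,0,0],[0,0,0],0]
  ]
}}

```text
time_s: 12.95
tool_pos: [0.5919, -0.1786, 0.154]
tcp_rot: [-0.099, 3.133, -0.006]
wrist_force: [1.1, -0.5, 9.1]
opening: 0.0118
gripper_force: 59.8
```

```bash
python3 st.py; python3 -c "
from rig import *
import numpy as np
M=[]
for k in range(5): camera('top'); M.append(np.r_[sense()['moment'],sense()['wrist_force']])
print(np.mean(M,0).round(3))"
```

```text
12.95 [ 0.5919 -0.1786  0.154 ] F [ 1.1 -0.5  9.1] M [-0.287 -0.25  -0.004] yaw 3.62 q6 -0.464
[-0.314 -0.195  0.04   0.442 -1.089  8.508]
```

Request:
{"op": "send_rows", "data": {
  "steps": [
    [[0,0,-1.5],[0,0,0],0],
    [[0,0,-1.5],[0,0,0],0],
    [[0,0,0],[0,0,0],0]
  ]
}}

```text
time_s: 13.5
tool_pos: [0.5919, -0.1785, 0.1541]
tcp_rot: [-0.017, 3.135, -0.006]
wrist_force: [0.4, -0.5, 7.8]
opening: 0.0123
gripper_force: 59.8
```

```bash
cat > av.py <<'E'
from rig import *
import numpy as np
M=[]
for k in range(5): camera('top'); M.append(np.r_[sense()['moment'],sense()['wrist_force']])
print(np.mean(M,0).round(3))
E
python3 st.py; python3 av.py
```

```text
13.5 [ 0.5919 -0.1785  0.1541] F [ 0.4 -0.5  7.8] M [-0.212 -0.234  0.111] yaw 0.63 q6 -0.412
[-0.227 -0.183  0.069  0.642 -0.942  8.796]
```

Request:
{"op": "send_rows", "data": {
  "steps": [
    [[0,0,-1.5],[0,0,0],0],
    [[0,0,0],[0,0,0],0]
  ]
}}

```text
time_s: 13.95
tool_pos: [0.5919, -0.1784, 0.1541]
tcp_rot: [0.024, 3.135, -0.005]
wrist_force: [0.9, -1.2, 9.0]
opening: 0.0121
gripper_force: 59.8
```

```bash
python3 st.py; python3 av.py
```

```text
13.95 [ 0.5919 -0.1784  0.1541] F [ 0.9 -1.2  9. ] M [-0.223 -0.171  0.002] yaw -0.86 q6 -0.386
[-0.241 -0.181  0.085  0.581 -0.553  8.653]
```

Moment reached 0.085 N m, so the lock is at its stop. I back off 5° within the play and draw the key straight out.

Request:
{"op": "send_rows", "data": {
  "steps": [
    [[0,0,2.5],[0,0,0],0],
    [[0,0,2.5],[0,0,0],0],
    [[0,0,0],[0,0,0],0],
    [[0,0,0],[0,0,1],0],
    [[0,0,0],[0,0,1],0],
    [[0,0,0],[0,0,2],0],
    [[0,0,0],[0,0,2],0],
    [[0,0,0],[0,0,2],0],
    [[0,0,0],[0,0,3],0],
    [[0,0,0],[0,0,3],0],
    [[0,0,0],[0,0,5],0],
    [[0,0,0],[0,0,10],0],
    [[0,0,0],[0,0,10],0],
    [[0,0,0],[-30,0,0],0],
    [[0,0,0],[0,0,0],0],
    [[0,0,0],[0,0,0],0]
  ]
}}

```text
time_s: 15.8
tool_pos: [0.5592, -0.1766, 0.1907]
tcp_rot: [-0.114, 3.139, 0.001]
wrist_force: [0.1, 0.6, -0.3]
opening: 0.0126
gripper_force: 59.1
```

```bash
python3 st.py; python3 - <<'E'
from h import *
import pickle
s=sense(); i=camera_info("wrist"); im=camera("wrist")[:,:,::-1]; cv2.imwrite("pics/w5.png",im); pickle.dump((i,s),open("w5.pkl","wb"))
E
```

```text
15.8 [ 0.5592 -0.1766  0.1907] F [ 0.1  0.6 -0.3] M [-0.031 -0.053 -0.026] yaw 4.16 q6 -0.493
```

View pics/w5.png

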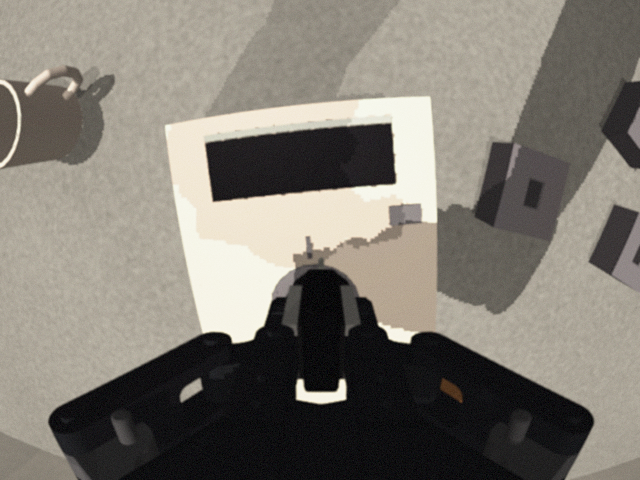

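The key and gripper hide the lock here, because the camera is on the robot side. I shift +x to see it.

Request:
{"op": "send_rows", "data": {
  "steps": [
    [[0,0,0],[22,0,0],0],
    [[0,0,0],[22,0,0],0],
    [[0,0,0],[22,0,0],0],
    [[0,0,0],[0,0,0],0],
    [[0,0,0],[0,0,0],0]
  ]
}}

```text
time_s: 16.35
tool_pos: [0.626, -0.1769, 0.1898]
tcp_rot: [0.115, -3.139, -0.0]
wrist_force: [-0.9, 0.3, -0.1]
opening: 0.0125
gripper_force: 59.1
```

```bash
python3 st.py; python3 - <<'E'
from h import *
import pickle
s=sense(); i=camera_info("wrist"); im=camera("wrist")[:,:,::-1]; cv2.imwrite("pics/w6.png",im); pickle.dump((i,s),open("w6.pkl","wb"))
cv2.imwrite("pics/crop4.png",cv2.resize(im[130:330,220:420],None,fx=3,fy=3,interpolation=0))
E
```

```text
16.35 [ 0.626  -0.1769  0.1898] F [-0.9  0.3 -0.1] M [-0.037  0.031 -0.014] yaw 4.2 q6 -0.452
```

View pics/crop4.png

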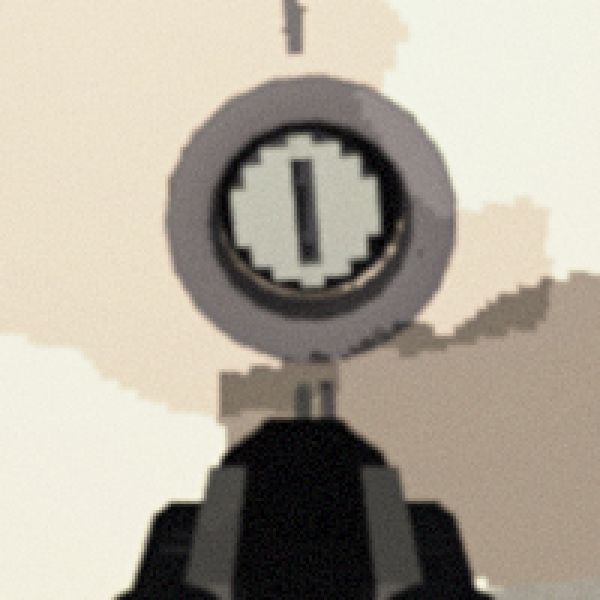

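```bash
python3 - <<'E'
from h import *
import pickle; i,s=pickle.load(open("w6.pkl","rb")); im=cv2.imread("pics/w6.png"); T=s["tool_pos"]
r=slot(im,i,(321.5,200),.118,21); print(r)
a=cast(i,220+293/3,130+35/3,.115,True);b=cast(i,220+327/3,130+400/3,.115,True); print("marks",np.degrees(np.arctan2(*(b-a)[:2][::-1])))
print("tip",[(cast(i,220+u/3,130+v/3,T[2]-.047,True)-T)[:2]*1000 for u,v in((303,385),(303,400))])
E
```

```text
((np.float64(321.2739130434783), np.float64(199.6695652173913)), array([ 0.59273852, -0.17743675]), np.float64(9.345431491004547), array([ 3.84222769, 20.4330966 ]))
marks 9.456024750874242
tip [array([-5.71669756,  1.22869854]), array([-2.89807268,  1.43311677])]
```

The slot reads 9.35° against 9.46° for the marks, so the lock is at 1.57 rad, with the head up at its original apparent size. I carry the key back over the stand.

Request:
{"op": "send_rows", "data": {
  "steps": [
    [[0,0,0],[0,15,5],0],
    [[0,0,-2],[-6,30,0],0],
    [[0,0,-2],[-6,30,0],0],
    [[0,0,-2],[-6,30,0],0],
    [[0,0,-2],[-6,30,0],0],
    [[0,0,-2],[-6,30,0],0],
    [[0,0,-2],[-6,30,0],0],
    [[0,0,-2],[-6,30,0],0],
    [[0,0,-2],[-6,30,0],0],
    [[0,0,-2],[-6,30,0],0],
    [[0,0,-2],[-6,30,0],0],
    [[0,0,0],[-6,30,0],0],
    [[0,0,0],[-0.5,12,-20],0],
    [[0,0,0],[0,0,-35],0],
    [[0,0,0],[0,0,-25],0],
    [[0,0,0],[0,0,0],0],
    [[0,0,0],[0,0,0],0],
    [[0,0,0],[0,0,0],0]
  ]
}}

```text
time_s: 18.2
tool_pos: [0.5601, 0.1803, 0.1177]
tcp_rot: [0.433, 3.108, 0.002]
wrist_force: [1.0, -0.5, 0.1]
opening: 0.0122
gripper_force: 59.1
```

```bash
python3 st.py; python3 - <<'E'
from h import *
import pickle
s=sense(); i=camera_info("wrist"); im=camera("wrist")[:,:,::-1]; cv2.imwrite("pics/w7.png",im); pickle.dump((i,s),open("w7.pkl","wb"))
cv2.imwrite("pics/crop5.png",cv2.resize(im[130:330,220:420],None,fx=3,fy=3,interpolation=0))
E
```

```text
18.2 [0.5601 0.1803 0.1177] F [ 1.  -0.5  0.1] M [-0.019 -0.028 -0.042] yaw -15.85 q6 0.474
```

View pics/crop5.png

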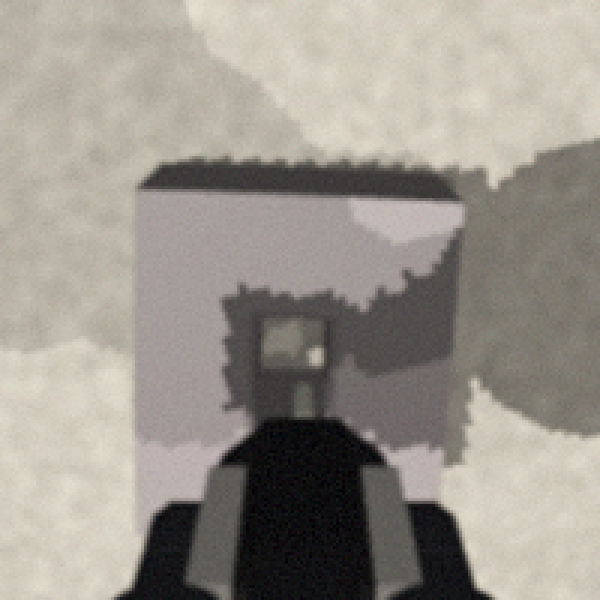

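The blade is at crop x≈303 (pixel 321). The hole spans crop x≈260–330 (centre ≈ pixel 318) with its near edge at crop y≈316. I compute the offset.

```bash
python3 - <<'E'
from h import *
import pickle; i,s=pickle.load(open("w7.pkl","rb")); T=s["tool_pos"]
e=np.array([np.cos(np.radians(-15.85)),np.sin(np.radians(-15.85))]); n=np.array([-e[1],e[0]])
def q(l,u,v,z): p=(cast(i,220+u/3,130+v/3,z,True)-T)[:2]*1000; print(l,"e",(p@e).round(2),"n",(p@n).round(2))
q("tip near end",303,380,T[2]-.047); q("hole NL",260,316,.044); q("hole NR",330,318,.044); q("holeL low",255,400,.044)
for c in ((135,190),(465,203)): q("corner",*c,.044)
q("side L",135,500,.044); q("side R",442,500,.044)
E
```

```text
tip near end e -6.96 n 1.73
hole NL e -11.64 n -6.78
hole NR e -11.2 n 7.2
holeL low e 6.11 n -8.01
corner e -37.26 n -31.08
corner e -34.57 n 33.65
side L e 28.73 n -33.94
side R e 28.78 n 31.28
```

Request:
{"op": "send_rows", "data": {
  "steps": [
    [[0,0,-2.5],[-0.8,-1.3,0],0],
    [[0,0,0],[0,0,-10],0],
    [[0,0,0],[0,0,-15],0],
    [[0,0,0],[0,0,-10],0],
    [[0,0,0],[0,0,0],0]
  ]
}}

```text
time_s: 18.75
tool_pos: [0.556, 0.1781, 0.0767]
tcp_rot: [-0.5, -3.096, 0.003]
wrist_force: [-1.0, 0.1, -0.8]
opening: 0.0124
gripper_force: 59.1
```

Request:
{"op": "send_rows", "data": {
  "steps": [
    [[0,0,0],[0,0,-8],0],
    [[0,0,0],[0,0,-8],0],
    [[0,0,0],[0,0,-5],0],
    [[0,0,0],[0,0,-4],0],
    [[0,0,0],[0,0,0],0]
  ]
}}

```text
time_s: 19.25
tool_pos: [0.5583, 0.1786, 0.0552]
tcp_rot: [0.501, 3.101, 0.0]
wrist_force: [0.2, 0.1, -1.1]
opening: 0.0124
gripper_force: 59.2
```

```bash
python3 st.py
```

```text
19.25 [0.5583 0.1786 0.0552] F [ 0.2  0.1 -1.1] M [-0.007  0.003  0.007] yaw -18.34 q6 0.515
```

Request:
{"op": "send_rows", "data": {
  "steps": [
    [[0,0,0],[0,0,-1],0],
    [[0,0,0],[0,0,0],0],
    [[0,0,0],[0,0,0],0]
  ]
}}

```text
time_s: 19.55
tool_pos: [0.5585, 0.1786, 0.0549]
tcp_rot: [0.501, 3.1, 0.001]
wrist_force: [-1.7, -1.5, 3.9]
opening: 0.0122
gripper_force: 59.8
```

Request:
{"op": "send_rows", "data": {
  "steps": [
    [[0,0,0],[0,0,-0.7],0],
    [[0,0,0],[0,0,0],0]
  ]
}}

```text
time_s: 19.75
tool_pos: [0.5585, 0.1787, 0.0549]
tcp_rot: [0.5, 3.1, 0.001]
wrist_force: [-2.7, -1.5, 7.1]
opening: 0.0122
gripper_force: 60.5
```

The collar is seated: contact at 0.0549, the same height as at the grasp. I ease off, release and rise.

Request:
{"op": "send_rows", "data": {
  "steps": [
    [[0,0,0],[0,0,1.2],0],
    [[0,0,0],[0,0,0],0.3],
    [[0,0,0],[0,0,0],0.6],
    [[0,0,0],[0,0,0],1],
    [[0,0,0],[0,0,0],1],
    [[0,0,0],[0,0,0],1],
    [[0,0,0],[0,0,0],1],
    [[0,0,0],[0,0,0],1],
    [[0,0,0],[0,0,10],1],
    [[0,0,0],[0,0,30],1],
    [[0,0,0],[0,0,40],1],
    [[0,0,0],[0,0,40],1],
    [[0,0,0],[0,0,40],1],
    [[0,0,0],[-35,0,20],1],
    [[0,0,0],[-35,0,0],1],
    [[0,0,0],[0,0,0],1],
    [[0,0,0],[0,0,0],1]
  ]
}}

```text
time_s: 21.45
tool_pos: [0.4881, 0.1787, 0.2355]
tcp_rot: [0.5, 3.1, 0.001]
wrist_force: [0.5, -0.2, -0.8]
opening: 0.0856
gripper_force: 0.0
```

```bash
python3 st.py; python3 - <<'E'
from h import *
a=camera("wrist")[:,:,::-1]; b=camera("top")[:,:,::-1]
cv2.imwrite("pics/fin.png",np.hstack([cv2.resize(a[140:440,170:470],(400,400)),cv2.resize(b[150:330,230:410],(400,400))]))
E
```

```text
21.45 [0.4881 0.1787 0.2355] F [ 0.5 -0.2 -0.8] M [ 0.017 -0.04  -0.007] yaw -18.32 q6 0.542
```

View pics/fin.png

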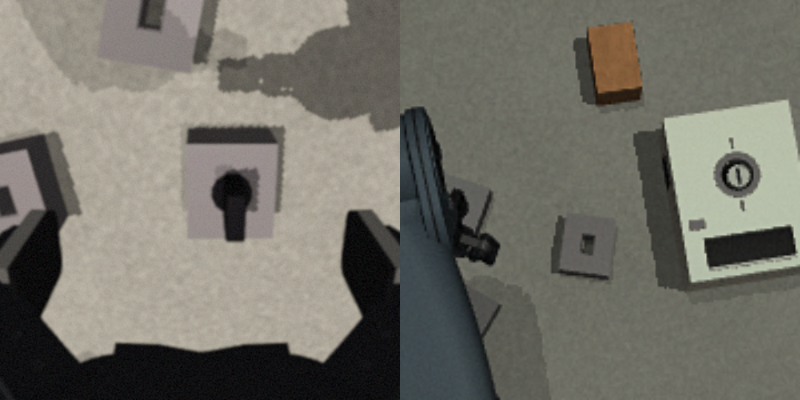

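The left view shows the key standing upright in its stand at (232,195), clear of the gripper. The right view shows the slot in line with the marks at (737,175). Time to hand in.

```bash
python3 -c "
from rig import *
print(hand_in())"
```

```text
the job is handed in; nothing more can be done
None
```

The lock was turned to its stop (about 1.57 rad measured) and looks sprung up in the camera view, the key is back in its stand and released, and the job is handed in at about 21.5 s; no verdict was returned.

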